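Unclip the awl from the tool rail and prick the birdhouse front

ROBOT

A 6-joint arm with a two-finger parallel gripper is mounted at the origin on the work surface. World frame = base frame: x ahead of the robot, y to its left, z up, the work surface at z = 0. Lengths are in m, angles in rad, forces in N, time in s.
With the tool pointing down it reaches from about 0.35 to 0.85 m from the base axis. Payload 8.1 kg.
Tool frame: the origin (TCP) lies between the finger pads, 19 mm behind the fingertips; this is the grasp point; z points along the fingers, y is the line along which they close (so a half turn about z gives the same grasp; the last joint's range is limited). The gripper opens to 93 mm and grips with 3 to 60 N. Pads are 15 mm wide; open, the fingers measure 128 mm over their backs; the gripper's body (75 mm by 188 mm) begins 65 mm behind the grasp point.
Start: joints at [-1.226, 0.13, 1.488, -0, 1.523, -0.085], TCP at [0.25, -0.545, 0.237] pointing down, gripper open.
Joint ranges: [-2.96, 2.96], [-0.89, 2.26], [0.02, 2.5], [-1.34, 4.48], [0, 2.73], [-2.66, 2.66]. Speed limits (rad/s): [2.39, 2.39, 2.79, 3.14, 3.14, 3.14].

INTERFACE

Orientations are given as a rotation vector (axis times angle).
In Python, from plant import * gives the robot as it stands. The module is installed in compiled form; this text tells all that it offers.
- The arm moves only by the tool arm_command, never from a script. Its argument "increments" is a list of rows, each a list of 6 numbers: the shift along the tool's x, y, z in units of 0.2 m (1.0 is 0.2 m), then the turn, a rotation vector about the tool's x, y, z in units of pi rad (1.0 is pi rad). A call has exactly 5 rows; each row is the pose to reach, as a shift and turn from the pose commanded when the call began, along the tool's axes at that moment, turning the shorter way round; what a row does not reach only later rows make up. A row lasts 1/8 s, in which the tool goes at most 62.5 mm and 10.7 degrees, less where a joint would pass 70% of its speed; a pose out of reach is approached as far as the arm can. A call with a number of a shift or a turn outside -1 to 1 is refused whole. A call with a gripper value outside its range is refused whole. "fingers" is the closure, from -1 (fully open) to 1 (shut), set as the call begins (left out, the last holds). The fingers move at their own pace and stop on an object; "force" is the grip in N (left out, the last holds). Time passes only in rows, so rows that repeat a pose let the fingers close, or fill a call up. It gives the time, the measured TCP pose, the force, the opening and the grip force at its end, in the units of the state.
- read_state(): the state, without advancing time (a new reading comes with each control period).
- read_camera(name): name is "side" or "top" or "wrist"; returns a dict with "image" (480x640x3 uint8, red, green, blue), "fx", "fy", "cx", "cy" (pixels), "T" (4x4, takes a point from camera to world coordinates). Camera axes: x right, y down, z forward; pixel columns grow to the right and rows downward; lengths in m; the calibration is good to about 2 mm. The wrist camera is an equidistant fisheye: a pixel r from the principal point sees the ray r / f radians off the axis. A picture is of the moment at which its call begins. There is no depth.
- close_job(): hands the job in; it is judged then, once.
The state is a dict: "t": time; "q": joint angles; "dq": joint speeds; "joint_torque": joint torques, N m; "tool_pos": TCP position; "orientation": TCP orientation; "force": force on the tool from outside, world axes, zero at the start; "wrist_torque": the same for the moment, N m; "opening": finger opening in m; "gripper_force": force on a finger pad.
Only numpy, scipy, OpenCV 4.12 (cv2) and the standard library are available. Lean on these libraries where they do the work, as an engineer would, in place of code of your own. Each camera call takes 0.05 s, during which the arm holds its last target. There are 200 camera calls.

TASK

Pull the awl up out of its sprung roller catch on the tool rail and lay it down on the cork mat, then take it again by its handle and touch its tip gently (never over 25 N) on the perch mark and then on the hinge mark of the birdhouse front. Finally lay the awl back on the cork mat, and leave the other things on the bench where they are.

Things in the scene. Friction and masses are not known exactly. Their poses are not given: they have to be found in the camera images.
- awl: Loose scratch awl, 195 mm, 0.11-0.22 kg: flat-sided wooden handle 84 long x 28 wide x 30 high, 18 mm square bolster (10 long), 10 mm square steel shank (83 long), 18 mm cone with blunt tip (1-2 mm radius), all on one axis. Origin: under the handle's centre, axis 15 mm above it; x towards the tip, z up. It lies level on its handle by itself.
- awl_grip (a point): Centre of the awl's handle (awl frame 0, 0, 15 mm): where to hold it for touching; 28 mm wide across y.
- awl_shank (a point): Point on the axis of the awl's square shank, 78 mm from the handle's centre towards the tip (awl frame 78, 0, 15 mm): where to grip it on the rail, 10 mm wide across y.
- awl_tip (a point): The end of the awl's tip, 153 mm from the handle's centre (awl frame 153, 0, 15 mm).
- rail: Fixed pine tool rail: batten 340 mm long (its y), x -30 to +60 mm, 30 mm high; origin under its middle. A cradle (x +-21, y 25 to 125) holds the awl's handle: centre at x 0, y 75, underside 45 high, tip to -y. Walls 30-36 mm over the seat hem the handle in (1-2 mm play): it comes out only upwards. The shank runs free through a slot, its axis 60 mm above the bench.
- catch_top (a point): Top of the sprung roller catch (91 mm high, 9 mm radius, metal housing beside it to 96 mm high, x 58 mm, y 31 to 63 mm in the rail frame), on the cradle's +x side. The roller lies over the handle's top edge and holds it down; it gives way sideways to an upward pull of about 12 N, and the awl is clear of it once raised by 45 mm.
- mat: Fixed cork mat, 150 mm (x) by 210 mm (y), 4 mm thick; origin under its centre.
- panel: Fixed birdhouse front lying flat, a pine board 150 x 150 x 18 mm with a 35 mm round entrance hole centred at x +35, y 0 mm; origin under its centre. Two pencilled crosses (20 mm, dark lines) are drawn on its top.
- perch_mark (a point): Centre of the perch mark on the panel's top face: the cross on the panel's middle line, 75 mm from the hole's centre (panel frame -40, 0, 18 mm).
- hinge_mark (a point): Centre of the hinge mark on the panel's top face: the cross beside the hole, near the corner (panel frame 35, 50, 18 mm).
- hinge: Loose bystander: open zinc roof hinge, 90 x 38 x 8 mm, lying between mat and panel; origin under its centre, x along its pin.
- hammer: Loose bystander: red-handled claw hammer lying along its x on the right-hand side of the bench; origin near its middle.
- jar: Loose bystander: glass jar with metal lid, 68 mm wide, 85 mm high; origin under its centre.
- shingle: Loose bystander: pale cedar shingle, 120 x 100 x 8 mm; origin under its centre.
- tape: Loose bystander: grey tape measure case, 65 x 38 x 62 mm high; origin under its centre.
- mug: Loose bystander: white mug, 80 mm wide, 90 mm high; origin under its centre.

How it is judged:
On the way, in this order (a step that is already met when the one before it is completed fails the run):
1. the awl is lifted out of its catch and held clear of the rail, its handle's centre at least 120 mm above the bench (height (world z) of awl_grip above 0.12 m and contact force between awl and rail below 0.1 N and contact force between the fingers and awl above 1 N), for 0.1 s.
2. the awl lies level (within 0.2 rad) and at rest on the cork mat, its handle's centre over the mat, let go by the gripper (x of awl_grip in the frame of mat between -0.075 and 0.075 m and y of awl_grip in the frame of mat between -0.105 and 0.105 m and height (world z) of awl_grip below 0.03 m and angle between awl's own x axis and vertical between 1.37 and 1.77 rad and contact force between awl and mat above 0.2 N and contact force between the fingers and awl below 0.1 N and linear speed of awl below 0.03 m/s), for 0.2 s.
3. held by the handle (tool point within 35 mm of the handle's centre), the awl's tip touches the panel within 6 mm of the perch mark for 0.2 s (distance between awl_tip and perch_mark below 0.006 m and contact force between awl and panel above 0.3 N and distance between the grasp point and awl_grip below 0.035 m and contact force between the fingers and awl above 1 N), for 0.2 s.
4. held by the handle (tool point within 35 mm of the handle's centre), the awl's tip touches the panel within 6 mm of the hinge mark for 0.2 s (distance between awl_tip and hinge_mark below 0.006 m and contact force between awl and panel above 0.3 N and distance between the grasp point and awl_grip below 0.035 m and contact force between the fingers and awl above 1 N), for 0.2 s.
At the end, for the whole second after the job is handed in: The awl lies level (within 0.2 rad) and at rest on the cork mat, its handle's centre over the mat and less than 30 mm above the bench, after having touched the perch mark and then the hinge mark (x of awl_grip in the frame of mat between -0.075 and 0.075 m and y of awl_grip in the frame of mat between -0.105 and 0.105 m and height (world z) of awl_grip below 0.03 m and angle between awl's own x axis and vertical between 1.37 and 1.77 rad and contact force between awl and mat above 0.2 N and linear speed of awl below 0.03 m/s).
It fails at once if the awl presses on the panel with more than 25 N (contact force between awl and panel above 25 N).
It fails at once if the awl is dropped or flung: it moves faster than 0.8 m/s while not held (a fall of about 3 cm) (linear speed of awl above 0.8 m/s and contact force between the fingers and awl below 0.1 N).
It fails at once if a bystander (hinge, hammer, jar, shingle, tape or mug) is moved by more than 25 mm (distance of any of hinge, hammer, jar, shingle, tape, mug from where it was at the start of the episode above 0.025 m).
It also fails if it takes over 72 s, if anything falls off the work surface, if the arm or the gripper's body presses on something with over 40 N, if the wrist force passes 120 N, or if a joint passes its speed limit or range.

## Working session

There is one attempt and no reset: what is moved stays moved. The work goes in short steps, Python scripts to look and compute and a tool call to move; the robot and the scene stay as the last step left them, time stands still between calls to the robot, and variables do not carry over. Pictures are saved under pics/ and viewed, at most 10 in all, crops included, and the job is handed in when it is done.

Besides the shell and the picture viewer there is one more tool, called after "Call:" as a command line: name --pt "numbers of a row" for each row, then --argument value for the rest. arm_command: Moves the arm, as the interface text tells. Shifts and turns lie within -1 to 1; 1 stands for 0.2 m of shift or pi rad of turn. Its arguments: {"type":"object","properties":{"increments":{"type":"array","items":{"type":"array","items":{"type":"number","minimum":-1,"maximum":1}}},"fingers":{"type":"number"},"force":{"type":"number"}},"required":["increments"]}

```bash
mkdir -p pics
cat > h.py <<'E'
import numpy as np, cv2
from scipy.spatial.transform import Rotation as R
from plant import *
def snap(n,f):
    c=read_camera(n); np.savez('pics/'+f+'.npz',**{k:np.asarray(v) for k,v in c.items()})
    cv2.imwrite('pics/'+f+'.png',c['image'][:,:,::-1]); return c
def ray(c,u,v,fish=False):
    x=(u-c['cx'])/c['fx']; y=(v-c['cy'])/c['fy']
    if fish:
        r=np.hypot(x,y); d=np.array([np.sin(r)*x/max(r,1e-9),np.sin(r)*y/max(r,1e-9),np.cos(r)])
    else: d=np.array([x,y,1.])
    T=np.asarray(c['T']); return T[:3,3],T[:3,:3]@d
def onz(c,u,v,z,fish=False):
    o,d=ray(c,u,v,fish); return o+d*(z-o[2])/d[2]
def proj(c,p):
    T=np.asarray(c['T']); q=T[:3,:3].T@(np.asarray(p)-T[:3,3]); return c['fx']*q[0]/q[2]+c['cx'],c['fy']*q[1]/q[2]+c['cy']
def cross(r1,r2):
    (a,d),(b,e)=r1,r2; s=np.linalg.lstsq(np.c_[d,-e],b-a,rcond=None)[0]
    p,q=a+d*s[0],b+e*s[1]; return (p+q)/2,np.linalg.norm(p-q)
def load(f): return dict(np.load('pics/'+f+'.npz'))
def inc(target,rv):
    "shift/turn units from current tool pose to target"
    s=read_state(); Rt=R.from_rotvec(s['orientation'])
    return np.round(Rt.inv().apply(np.asarray(target)-s['tool_pos'])/.2,4),np.round((Rt.inv()*R.from_rotvec(rv)).as_rotvec()/np.pi,4)
E
python3 - <<'E'
from h import *
for n in('top','side'):
    c=snap(n,n+'1'); print(n,c['fx'],c['cx'],c['cy'],np.round(c['T'],3).tolist())
s=read_state(); print({k:np.round(v,4).tolist() for k,v in s.items()})
E
```

```text
top 596.7201220443037 324.0756913629319 240.4589556241538 [[-0.024, -0.991, 0.134, 0.327], [-1.0, 0.025, 0.003, -0.04], [-0.006, -0.134, -0.991, 1.576], [0.0, 0.0, 0.0, 1.0]]
side 451.963920182743 327.39794788263646 238.70587129798994 [[-0.712, -0.444, 0.544, -0.184], [-0.702, 0.455, -0.548, 0.716], [-0.004, -0.772, -0.636, 0.942], [0.0, 0.0, 0.0, 1.0]]
{'t': 0.1, 'q': [-1.2264, 0.1311, 1.4891, 0.0, 1.523, -0.0854], 'dq': [0.0022, -0.0011, -0.0032, -0.0011, 0.0003, 0.001], 'joint_torque': [0.0013, -56.1344, -49.3095, 0.0771, 0.0291, -0.0001], 'tool_pos': [0.2499, -0.545, 0.2365], 'orientation': [-3.0678, -0.6696, 0.0003], 'force': [-0.0811, -0.0639, 0.0443], 'wrist_torque': [-0.0387, 0.0018, 0.0065], 'gripper_force': 0.0, 'opening': 0.0931}
```

View pics/top1.png

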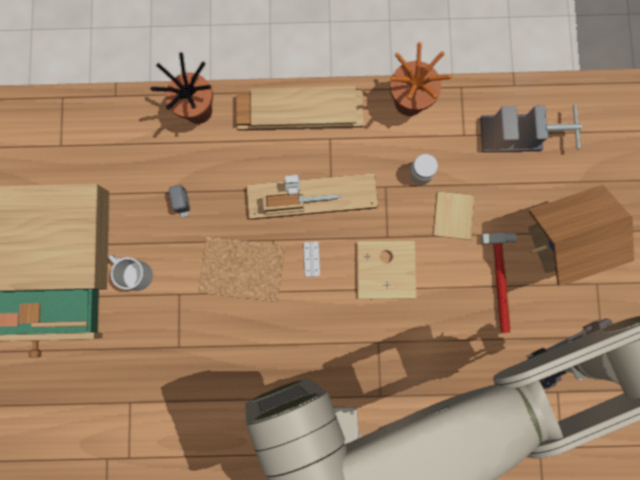

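View pics/side1.png

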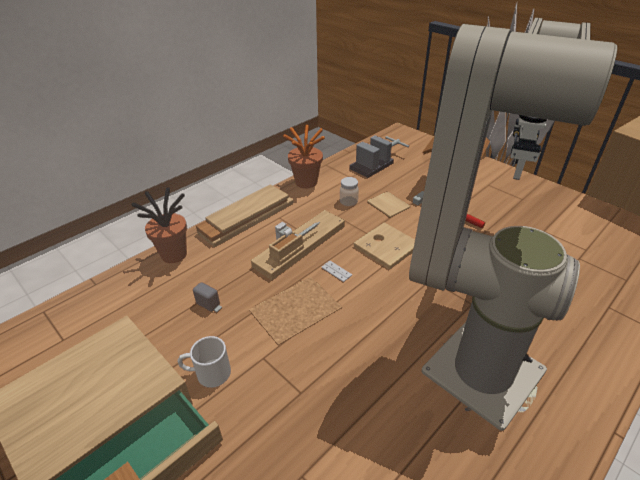

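Top view: the awl's handle is at (283,202) with the tip near (341,197). The mat is at (243,268) and the zinc hinge at (311,258). The panel's corners are (357,241) and (415,298), with the perch cross at (388,286), the hinge cross at (367,256) and the catch at (291,184). The side view shows the same layout and nothing on the mat.

Run:
```python
from h import *
t=load('top1')
for n,u,v,z in [('handle',283,202,.075),('tip',341,197,.06),('catch',291,184,.09),('railL',247,200,.03),('railR',377,192,.03),('mat',243,268,.004),('perch',388,286,.018),('hingem',367,256,.018),('hole',386,257,.018),('jar',424,165,.085),('hinge',311,258,.008)]:
    print(n,np.round(onz(t,u,v,z),3))
s=read_state();Rt=R.from_rotvec(s['orientation']);print(Rt.as_matrix().round(3).tolist())
w=snap('wrist','w0');print(w['fx'],w['cx'],w['cy'],'cam in tool',np.round(Rt.inv().apply(w['T'][:3,3]-s['tool_pos']),3),np.round(Rt.inv().as_matrix()@w['T'][:3,:3],2).tolist())
tg=R.from_matrix(np.array([[0,1,0],[1,0,0],[0,0,-1]]).T)
print(inc([.6,.05,.3],tg.as_rotvec()))
```

```text
handle [0.632 0.067 0.075]
tip [ 0.644 -0.082  0.06 ]
catch [0.675 0.045 0.09 ]
railL [0.649 0.165 0.03 ]
railR [ 0.662 -0.179  0.03 ]
mat [0.472 0.18  0.004]
perch [ 0.414 -0.199  0.018]
hingem [ 0.494 -0.147  0.018]
hole [ 0.49  -0.197  0.018]
jar [ 0.717 -0.297  0.085]
hinge [ 0.493 -0.     0.008]
[[0.909, 0.417, -0.001], [0.417, -0.909, 0.001], [0.0, -0.002, -1.0]]
371.64829954431775 320.1097989545173 239.92124184788156 cam in tool [ 0.076  0.    -0.148] [[0.0, -0.96, -0.27], [1.0, 0.0, -0.0], [0.0, -0.27, 0.96]]
(array([ 2.8311, -1.9756, -0.3137]), array([-4.000e-04, -3.000e-04, -3.632e-01]))
```

Call:
arm_command --pt "0.2 -0.12 -0.06 0 0 -0.058" --pt "0.4 -0.24 -0.12 0 0 -0.116" --pt "0.6 -0.36 -0.18 0 0 -0.174" --pt "0.8 -0.48 -0.24 0 0 -0.232" --pt "1.0 -0.6 -0.3 0 0 -0.29" --fingers -1 --force 60

```text
t: 0.78
tool_pos: [0.3824, -0.3516, 0.2975]
orientation: [-2.456, -1.959, -0.0]
force: [0.3, -0.8, 0.4]
opening: 0.0929
gripper_force: 0.0
```

Run:
```python
from h import *
a=np.radians(92.2);x=np.array([np.cos(a),np.sin(a),0]);z=np.array([0,0,-1.]);m=np.c_[x,np.cross(z,x),z]
print(read_state()['tool_pos'],inc([.64,-.01,.26],R.from_matrix(m).as_rotvec()))
```

```text
[ 0.38235853 -0.35156215  0.29752108] (array([1.9514, 0.8765, 0.1878]), array([-0.0001, -0.0001, -0.0836]))
```

Call:
arm_command --pt "0.2 0.09 0.02 0 0 0" --pt "0.4 0.18 0.04 0 0 0" --pt "0.6 0.27 0.06 0 0 0" --pt "0.8 0.36 0.08 0 0 0" --pt "1.0 0.45 0.1 0 0 0"

```text
t: 1.4
tool_pos: [0.5156, -0.1775, 0.277]
orientation: [-2.461, -1.952, 0.0]
force: [0.5, 1.0, 0.1]
opening: 0.0933
gripper_force: 0.0
```

Call:
arm_command --pt "0.2 0.09 0.02 0 0 -0.02" --pt "0.4 0.18 0.04 0 0 -0.04" --pt "0.6 0.27 0.06 0 0 -0.06" --pt "0.8 0.36 0.08 0 0 -0.084" --pt "0.94 0.42 0.1 0 0 -0.084"

```text
t: 2.02
tool_pos: [0.6403, -0.0131, 0.2567]
orientation: [-2.18, -2.261, 0.001]
force: [1.0, -0.2, 0.9]
opening: 0.0927
gripper_force: 0.0
```

Run:
```python
from h import *
w=snap('wrist','w1');s=read_state();print(s['tool_pos'],s['orientation'],s['t'])
snap('top','top2')
```

```text
[ 0.64118393 -0.01031222  0.25566821] [-2.17861847e+00 -2.26046537e+00 -1.11781296e-03] 2.075
```

View pics/w1.png

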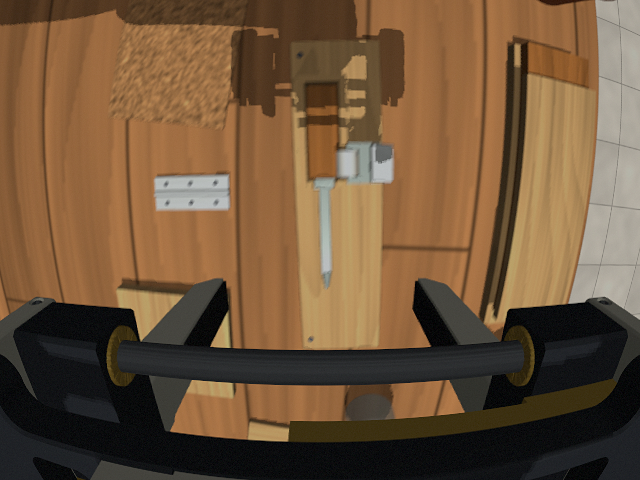

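The wrist view shows the handle top at u 306–337, v 83–178. The shank runs from (323,190) to (327,287) at the tip, and the catch is at (365,163), beside the handle. I'll measure the shank line and cross-check its height against the top view.

```bash
cat >> h.py <<'E'
def shank(c,u0,u1,v0,v1):
    "low-saturation steel blob in a window: centre line ends (u,v)"
    h=cv2.cvtColor(c['image'],cv2.COLOR_RGB2HSV)[v0:v1,u0:u1]
    m=((h[:,:,1]<70)&(h[:,:,2]>80)).astype('u1')
    n,l,st,_=cv2.connectedComponentsWithStats(m); k=1+st[1:,4].argmax()
    rows=[(np.mean(np.where(l[v]==k)[0])+u0,v+v0,(l[v]==k).sum()) for v in range(l.shape[0]) if (l[v]==k).any()]
    return np.array(rows)
E
python3 - <<'E'
from h import *
w=load('w1');t=load('top1')
r=shank(w,305,345,176,300);print(r[::6].round(1).tolist(),r[-1])
b=r[(r[:,1]>195)&(r[:,1]<265)];k=np.polyfit(b[:,1],b[:,0],1)
tip=(np.polyval(k,r[-1,1]),r[-1,1])
for v in (200,250): print(v,onz(w,np.polyval(k,v),v,.065,True).round(4))
print('tip',onz(w,*tip,.06,True).round(4))
# top view
h=cv2.cvtColor(t['image'],cv2.COLOR_RGB2HSV)[190:206,300:346]
m=((h[:,:,1]<90)&(h[:,:,2]>90));print('\n'.join(''.join('#' if a else '.' for a in q) for q in m))
# handle: reddish-brown in wrist
h=cv2.cvtColor(w['image'],cv2.COLOR_RGB2HSV);print(h[100:180:15,300:345:6].tolist())
E
```

```text
[[330.0, 177.0, 1.0], [324.0, 183.0, 21.0], [322.0, 189.0, 17.0], [324.0, 195.0, 11.0], [324.0, 201.0, 11.0], [324.5, 207.0, 12.0], [324.5, 213.0, 12.0], [325.0, 219.0, 11.0], [325.0, 225.0, 11.0], [325.0, 231.0, 11.0], [325.0, 237.0, 11.0], [325.0, 243.0, 11.0], [325.5, 249.0, 12.0], [326.0, 255.0, 11.0], [326.0, 261.0, 11.0], [326.0, 267.0, 11.0], [325.5, 273.0, 10.0], [326.5, 279.0, 6.0], [326.5, 285.0, 4.0]] [326. 288.   1.]
200 [0.6436 0.005  0.065 ]
250 [ 0.6469 -0.0432  0.065 ]
tip [ 0.6499 -0.0847  0.06  ]
##############################################
##############################################
##############################################
..############################################
.############################################.
##############################################
#############################################.
##############################################
##############################################
####################################..########
###########################.#.........########
#################.#..............###.########.
########........
[... 235 characters left out ...]
14, 180, 71], [13, 179, 74], [14, 167, 67], [17, 124, 99]], [[17, 123, 182], [16, 147, 78], [14, 179, 117], [14, 178, 122], [15, 187, 112], [14, 181, 76], [15, 192, 73], [17, 122, 184]], [[17, 123, 186], [16, 137, 115], [14, 172, 142], [14, 175, 149], [14, 176, 138], [14, 178, 136], [14, 180, 133], [17, 125, 180]], [[18, 123, 184], [16, 135, 121], [14, 175, 143], [14, 177, 151], [14, 179, 140], [14, 176, 138], [14, 174, 98], [17, 126, 150]], [[18, 123, 187], [17, 127, 135], [14, 179, 145], [14, 172, 153], [14, 175, 143], [14, 173, 143], [12, 94, 133], [35, 9, 180]], [[18, 120, 187], [17, 125, 151], [14, 174, 142], [14, 177, 130], [15, 178, 136], [14, 177, 134], [14, 99, 119], [30, 12, 164]]]
```

Call:
arm_command --pt "0 0.01 0.13 0 0 -0.005" --pt "0 0.02 0.3 0 0 -0.01" --pt "0 0.02 0.46 0 0 -0.01" --pt "0 0.02 0.6 0 0 -0.01" --pt "0 0.02 0.6 0 0 -0.01"

```text
t: 2.75
tool_pos: [0.6412, -0.0153, 0.1343]
orientation: [-2.145, -2.289, 0.006]
force: [0.3, -0.3, 0.2]
opening: 0.0931
gripper_force: 0.0
```

Run:
```python
from h import *
a=load('w1');w=snap('wrist','w2');s=read_state();Rt=R.from_rotvec(s['orientation']);print(s['tool_pos'],Rt.as_matrix()[:,0])
cv2.imwrite('pics/w2c.png',cv2.resize(w['image'][120:420,200:440,::-1],None,fx=2,fy=2))
r0=shank(a,305,345,176,300)
r=shank(w,300,350,150,340);print(r[::10].round(1).tolist(),r[-1])
p,g=cross(ray(a,r0[-1,0],r0[-1,1],True),ray(w,r[-1,0],r[-1,1],True));print('tip two views',p.round(4),g.round(4))
for z in(.06,.065):print('tip',onz(w,r[-1,0],r[-1,1],z,True).round(4), onz(w,r[-40,0],r[-40,1],z,True).round(4),onz(w,r[-80,0],r[-80,1],z,True).round(4))
```

```text
[ 0.64254678 -0.01527984  0.13659485] [-6.47799389e-02  9.97899532e-01  2.87654960e-04]
[[324.5, 202.0, 30.0], [324.5, 212.0, 30.0], [324.5, 222.0, 16.0], [324.5, 232.0, 16.0], [324.5, 242.0, 16.0], [324.5, 252.0, 16.0], [324.5, 262.0, 16.0], [324.5, 272.0, 16.0], [324.5, 282.0, 16.0], [324.5, 292.0, 16.0], [324.5, 302.0, 16.0], [324.5, 312.0, 16.0], [324.0, 322.0, 15.0], [324.0, 332.0, 15.0]] [324.5 339.   12. ]
tip two views [ 0.6512 -0.1137 -0.0079] 0.0001
tip [ 0.648  -0.0731  0.06  ] [ 0.6459 -0.0432  0.06  ] [ 0.644  -0.0155  0.06  ]
tip [ 0.6478 -0.0701  0.065 ] [ 0.6457 -0.0409  0.065 ] [ 0.6439 -0.0138  0.065 ]
```

View pics/w2c.png

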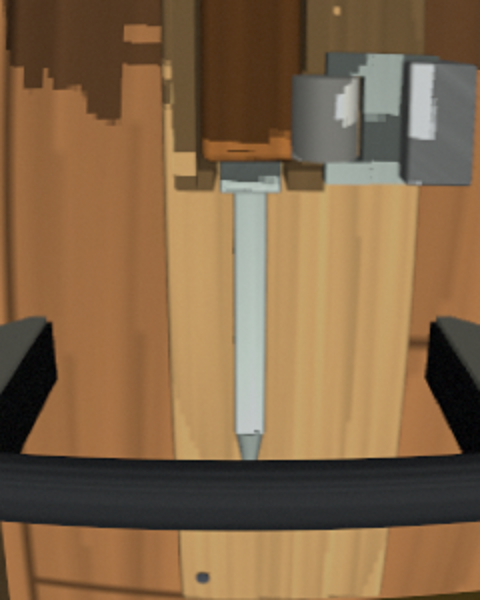

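The crop shows the shank centred at u≈324.5. The bolster front is at v≈215.5 and the cone starts at v≈337; the gripper's bar hides the tip itself, so I'll triangulate those two junctions instead.

Run:
```python
from h import *
a=load('w1');w=load('w2')
ra=shank(a,305,345,176,300);rw=shank(w,300,350,150,340)
ja=ra[(ra[:,1]>183)&(ra[:,2]<14)][0,1]-.5; jw=rw[(rw[:,1]>205)&(rw[:,2]<20)][0,1]-.5
print(ja,jw,ra[(ra[:,1]>262)][:,1:].tolist()[:16])
for va,vw in((ja,jw),(271.5,337)):
    p,g=cross(ray(a,324+(va-190)*.03,va,True),ray(w,324.5,vw,True));print(p.round(4),g.round(4))
    print(onz(w,324.5,vw,.065,True).round(4),onz(a,324+(va-190)*.03,va,.065,True).round(4))
```

```text
189.5 216.5 [[263.0, 11.0], [264.0, 11.0], [265.0, 11.0], [266.0, 11.0], [267.0, 11.0], [268.0, 11.0], [269.0, 11.0], [270.0, 11.0], [271.0, 11.0], [272.0, 10.0], [273.0, 10.0], [274.0, 9.0], [275.0, 8.0], [276.0, 7.0], [277.0, 7.0], [278.0, 7.0]]
[0.6423 0.0172 0.0821] 0.0012
[0.642  0.0135 0.065 ] [0.6431 0.0148 0.065 ]
[ 0.6476 -0.0594  0.0803] 0.0012
[ 0.6477 -0.0685  0.065 ] [ 0.6487 -0.0651  0.065 ]
```

Call:
arm_command --pt "0.01 0.005 0.1 0 0 0" --pt "0.015 0.005 0.2 0 0 0" --pt "0.015 0.005 0.3 0 0 0" --pt "0.015 0.005 0.37 0 0 0" --pt "0.015 0.005 0.37 0 0 0"

```text
t: 3.42
tool_pos: [0.6431, -0.0115, 0.0612]
orientation: [-2.146, -2.291, 0.003]
force: [0.4, -0.6, 0.6]
opening: 0.0929
gripper_force: 0.0
```

Run:
```python
from h import *
s=read_state();print(s['tool_pos'],R.from_rotvec(s['orientation']).as_matrix()[:,0],s['force'])
w=snap('wrist','w3');cv2.imwrite('pics/w3c.png',cv2.resize(w['image'][120:420,160:480,::-1],None,fx=2,fy=2))
```

```text
[ 0.64309561 -0.01153478  0.06121841] [-6.53624837e-02  9.97861447e-01  5.28127736e-04] [ 0.4039909  -0.6454489   0.60976011]
```

View pics/w3c.png

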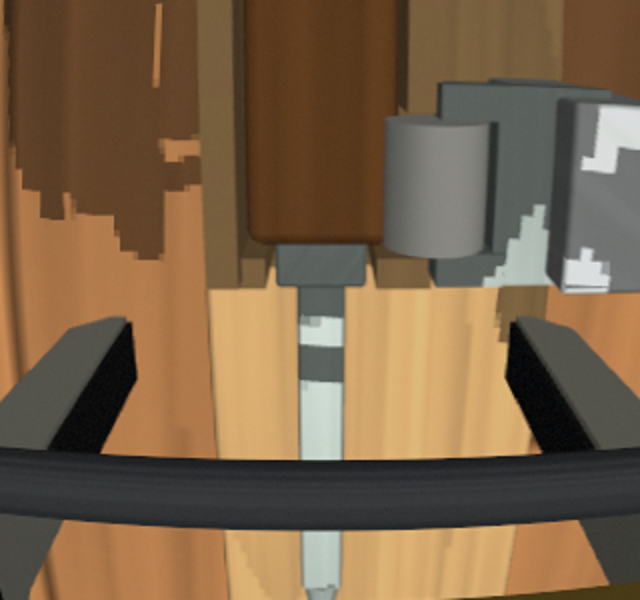

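The shank (crop u≈321) lies midway between the fingers (crop 133 and 507), so the gripper can close.

Call:
arm_command --pt "0 0 0 0 0 0" --pt "0 0 0 0 0 0" --pt "0 0 0 0 0 0" --pt "0 0 0 0 0 0" --pt "0 0 0 0 0 0" --fingers 1 --force 60

```text
t: 4.1
tool_pos: [0.6445, -0.0117, 0.0635]
orientation: [2.148, 2.293, 0.0]
force: [-0.5, 0.5, -0.6]
opening: 0.0476
gripper_force: 0.0
```

Call:
arm_command --pt "0 0 -0.02 0 0 0" --pt "0 0 -0.04 0 0 0" --pt "0 0 -0.06 0 0 0" --pt "0 0 -0.08 0 0 0" --pt "0 0 -0.1 0 0 0"

```text
t: 4.72
tool_pos: [0.643, -0.0118, 0.0824]
orientation: [-2.146, -2.291, 0.004]
force: [-3.8, -2.0, -5.7]
opening: 0.009
gripper_force: 60.0
```

The fingers closed more slowly than I expected, so the lift began before the grip was complete. I'll go back down, open and grip again.

Call:
arm_command --pt "0 0 0.02 0 0 0" --pt "0 0 0.04 0 0 0" --pt "0 0 0.06 0 0 0" --pt "0 0 0.08 0 0 0" --pt "0 0 0.08 0 0 0"

```text
t: 5.35
tool_pos: [0.6454, -0.0127, 0.0721]
orientation: [2.146, 2.291, 0.0]
force: [-18.2, -4.1, 30.1]
opening: 0.0089
gripper_force: 60.1
```

Run:
```python
from h import *
s=read_state();print(s['tool_pos'],s['force'],s['opening'],s['gripper_force'])
w=snap('wrist','w4');cv2.imwrite('pics/w4c.png',cv2.resize(w['image'][120:420,160:480,::-1],None,fx=2,fy=2))
```

```text
[ 0.64540051 -0.01267101  0.07211129] [-18.21691477  -4.05395293  30.10285196] 0.008942625037892693 60.11482536792755
```

View pics/w4c.png

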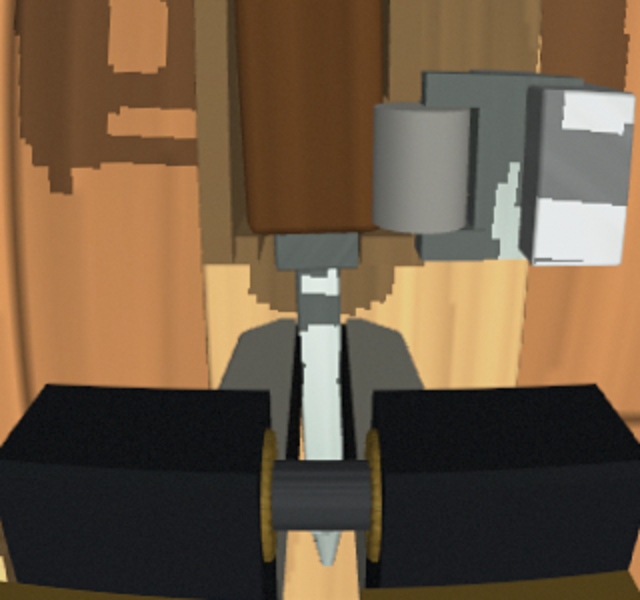

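Call:
arm_command --pt "0 0 0 0 0 0" --pt "0 0 0 0 0 0" --pt "0 0 0 0 0 0" --pt "0 0 0.01 0 0 0" --pt "0 0 0.01 0 0 0" --fingers 0.4

```text
t: 6.02
tool_pos: [0.6442, -0.0116, 0.0649]
orientation: [-2.147, -2.292, 0.001]
force: [-0.4, 0.7, -0.5]
opening: 0.0278
gripper_force: 0.0
```

Run:
```python
from h import *
s=read_state();print(s['tool_pos'],s['force'],s['opening'],s['gripper_force'],s['t'])
w=snap('wrist','w5');cv2.imwrite('pics/w5c.png',cv2.resize(w['image'][120:420,160:480,::-1],None,fx=2,fy=2))
r=shank(w,290,350,240,400);print(r[::10].round(1).tolist())
```

```text
[ 0.64424108 -0.01157819  0.06486094] [-0.44446768  0.71959029 -0.45716126] 0.027775688654068383 0.0 6.025
[[317.0, 240.0, 43.0], [317.0, 250.0, 43.0], [317.0, 260.0, 23.0], [317.5, 270.0, 22.0], [317.0, 280.0, 23.0], [318.0, 290.0, 21.0], [317.5, 300.0, 22.0], [318.0, 310.0, 23.0], [318.0, 320.0, 23.0], [318.0, 330.0, 21.0], [318.0, 340.0, 21.0]]
```

Call:
arm_command --pt "0 0 0.012 0 0 0" --pt "0 0 0.024 0 0 0" --pt "0 0 0.024 0 0 0" --pt "0 0 0.024 0 0 0" --pt "0 0 0.024 0 0 0" --fingers 1 --force 60

```text
t: 6.7
tool_pos: [0.6441, -0.0116, 0.0603]
orientation: [-2.147, -2.292, 0.001]
force: [-1.2, 0.7, -2.3]
opening: 0.0094
gripper_force: 60.0
```

Call:
arm_command --pt "0 0 0 0 0 0" --pt "0 0 0 0 0 0" --pt "0 0 0 0 0 0" --pt "0 0 0 0 0 0" --pt "0 0 0 0 0 0"

```text
t: 7.32
tool_pos: [0.6443, -0.0117, 0.0605]
orientation: [-2.147, -2.293, 0.0]
force: [-0.7, -0.2, -4.0]
opening: 0.0093
gripper_force: 60.0
```

Call:
arm_command --pt "0 0 -0.03 0 0 0" --pt "0 0 -0.07 0 0 0" --pt "0 0 -0.11 0 0 0" --pt "0 0 -0.15 0 0 0" --pt "0 0 -0.2 0 0 0"

```text
t: 7.95
tool_pos: [0.644, -0.0119, 0.1014]
orientation: [-2.147, -2.293, 0.002]
force: [-6.0, -3.6, 0.3]
opening: 0.0093
gripper_force: 60.1
```

Call:
arm_command --pt "0 0 -0.05 0 0 0" --pt "0 0 -0.1 0 0 0" --pt "0 0 -0.15 0 0 0" --pt "0 0 -0.2 0 0 0" --pt "0 0 -0.2 0 0 0"

```text
t: 8.57
tool_pos: [0.6454, -0.0117, 0.1421]
orientation: [2.146, 2.292, 0.002]
force: [-0.5, 0.4, -2.5]
opening: 0.0092
gripper_force: 60.0
```

Run:
```python
from h import *
s=read_state();print(s['tool_pos'],s['force'],s['wrist_torque'],s['opening'],s['gripper_force'],s['t'])
w=snap('wrist','w6');b=snap('side','s6')
a=w['image'][100:420,160:480,::-1];u,v=map(int,proj(b,s['tool_pos']));print(u,v)
cv2.imwrite('pics/c6.png',np.hstack([cv2.resize(a,(400,400)),cv2.resize(b['image'][v-80:v+80,u-80:u+80,::-1],(400,400))]))
```

```text
[ 0.64535248 -0.01173062  0.14210072] [-0.52118699  0.41458677 -2.45159969] [-0.20322281 -0.11934235 -0.0118066 ] 0.009198294342156067 59.965481758117676 8.575
302 211
```

View pics/c6.png

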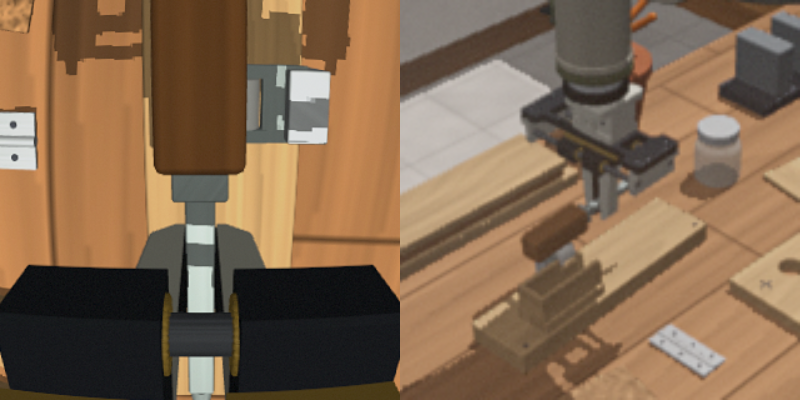

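The awl is out of the catch and held nearly level above the rail. Next I lift it a bit more and carry it over the mat.

Call:
arm_command --pt "0 0 -0.1 0 0 0" --pt "0 0 -0.2 0 0 0" --pt "0.05 -0.05 -0.25 0 0 0" --pt "0.2 -0.22 -0.25 0 0 0" --pt "0.35 -0.4 -0.25 0 0 0"

```text
t: 9.3
tool_pos: [0.559, 0.054, 0.1915]
orientation: [2.148, 2.292, 0.002]
force: [-0.6, 0.4, -1.5]
opening: 0.0093
gripper_force: 60.0
```

Call:
arm_command --pt "0.12 -0.12 0 0 0 0" --pt "0.24 -0.24 0 0 0 0" --pt "0.36 -0.36 0 0 0 0" --pt "0.4 -0.4 0 0 0 0" --pt "0.4 -0.4 0 0 0 0"

```text
t: 9.93
tool_pos: [0.4749, 0.128, 0.1912]
orientation: [2.146, 2.294, 0.001]
force: [0.2, 0.3, -1.1]
opening: 0.0091
gripper_force: 60.0
```

Run:
```python
from h import *
s=read_state();print(s['tool_pos'],s['force'],s['wrist_torque'],R.from_rotvec(s['orientation']).as_matrix().round(3).tolist(),s['t'])
w=snap('wrist','w7');b=snap('side','s7')
a=w['image'][100:420,160:480,::-1];u,v=map(int,proj(b,s['tool_pos']));print(u,v)
cv2.imwrite('pics/c7.png',np.hstack([cv2.resize(a,(400,400)),cv2.resize(b['image'][v-60:v+100,u-100:u+60,::-1],(400,400))]))
```

```text
[0.47490542 0.1279738  0.19122714] [ 0.23197822  0.3032701  -1.06669437] [-0.1177114  -0.09045049 -0.03858318] [[-0.067, 0.998, 0.001], [0.998, 0.067, 0.0], [-0.0, 0.001, -1.0]] 9.925
306 245
```

View pics/c7.png

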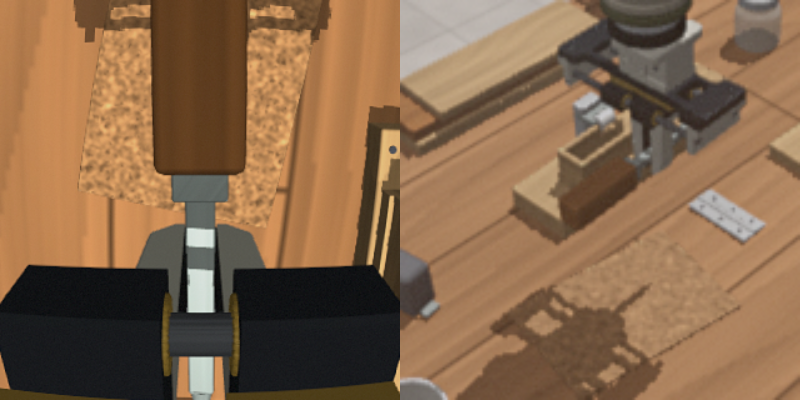

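The awl is held level with its handle over the mat. I'll lower it, slowly near the end.

Call:
arm_command --pt "0 0 0.2 0 0 0" --pt "0 0 0.4 0 0 0" --pt "0 0 0.6 0 0 0" --pt "0 0 0.72 0 0 0" --pt "0 0 0.78 0 0 0"

```text
t: 10.65
tool_pos: [0.4746, 0.1267, 0.0329]
orientation: [-2.148, -2.291, 0.003]
force: [0.8, -0.2, -0.7]
opening: 0.0094
gripper_force: 60.0
```

Call:
arm_command --pt "0 0 0.005 0 0 0" --pt "0 0 0.01 0 0 0" --pt "0 0 0.015 0 0 0" --pt "0 0 0.02 0 0 0" --pt "0 0 0.025 0 0 0"

```text
t: 11.28
tool_pos: [0.4753, 0.1276, 0.0299]
orientation: [2.147, 2.293, 0.001]
force: [-0.1, -0.3, -2.3]
opening: 0.0094
gripper_force: 60.0
```

Call:
arm_command --pt "0 0 0.005 0 0 0" --pt "0 0 0.01 0 0 0" --pt "0 0 0.015 0 0 0" --pt "0 0 0.02 0 0 0" --pt "0 0 0.025 0 0 0"

```text
t: 11.9
tool_pos: [0.475, 0.1275, 0.0245]
orientation: [-2.148, -2.293, 0.0]
force: [-0.7, 0.5, -1.5]
opening: 0.0098
gripper_force: 60.0
```

Call:
arm_command --pt "0 0 0 0 0 0" --pt "0 0 0 0 0 0" --pt "0 0 0 0 0 0" --pt "0 0 0 0 0 0" --pt "0 0 0 0 0 0" --fingers 0

```text
t: 12.52
tool_pos: [0.4751, 0.1275, 0.0247]
orientation: [2.148, 2.293, 0.0]
force: [-0.1, 0.7, 0.4]
opening: 0.0465
gripper_force: 0.0
```

Call:
arm_command --pt "0 0 -0.1 0 0 0" --pt "0 0 -0.2 0 0 0" --pt "0 0 -0.4 0 0 0" --pt "0 0 -0.6 0 0 0" --pt "0 0 -0.6 0 0 0" --fingers -1

```text
t: 13.15
tool_pos: [0.4777, 0.128, 0.1487]
orientation: [2.145, 2.29, 0.009]
force: [0.5, -0.0, -1.6]
opening: 0.0908
gripper_force: 0.0
```

Run:
```python
from h import *
s=read_state();print(s['tool_pos'],s['force'],R.from_rotvec(s['orientation']).as_matrix().round(3).tolist(),s['t'],s['opening'])
w=snap('wrist','w8');cv2.imwrite('pics/w8_.png',w['image'][:,:,::-1])
```

```text
[0.47770525 0.12800543 0.1487141 ] [ 0.54754372 -0.022096   -1.58200207] [[-0.065, 0.998, 0.007], [0.998, 0.065, 0.001], [0.001, 0.007, -1.0]] 13.15 0.09077391133520875
```

View pics/w8_.png

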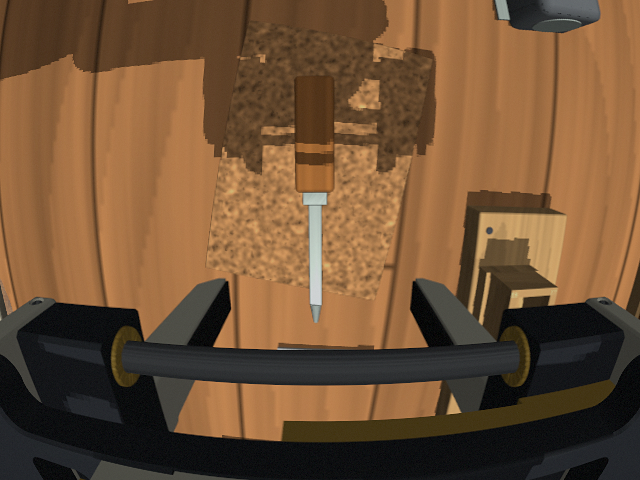

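The awl lies on the mat: handle top at u 295–334, v 75–192, shank straight down to the tip at (316,321). I'll look at the panel marks closely before taking the handle.

Call:
arm_command --pt "-0.2 -0.03 -0.1 0 0 0" --pt "-0.4 -0.06 -0.2 0 0 0" --pt "-0.6 -0.09 -0.35 0 0 0" --pt "-0.8 -0.12 -0.35 0 0 0" --pt "-1.0 -0.15 -0.35 0 0 0"

```text
t: 13.82
tool_pos: [0.4575, -0.0751, 0.2135]
orientation: [-2.147, -2.292, 0.001]
force: [-0.0, -0.3, -0.5]
opening: 0.0928
gripper_force: 0.0
```

Call:
arm_command --pt "-0.2 -0.03 0 0 0 0" --pt "-0.4 -0.06 0 0 0 0" --pt "-0.6 -0.08 0 0 0 0" --pt "-0.72 -0.08 0 0 0 0" --pt "-0.72 -0.08 0 0 0 0"

```text
t: 14.45
tool_pos: [0.4507, -0.2197, 0.2128]
orientation: [-2.149, -2.288, 0.001]
force: [-0.4, 0.3, 0.8]
opening: 0.0933
gripper_force: 0.0
```

Run:
```python
from h import *
w8=load('w8')
r=shank(w8,295,340,190,330);print('jn',r[(r[:,2]<16)&(r[:,1]>195)][0],'end',r[-1])
b=r[(r[:,1]>210)&(r[:,1]<300)];k=np.polyfit(b[:,1],b[:,0],1)
q=onz(w8,np.polyval(k,215),215,.024,True)-onz(w8,np.polyval(k,295),295,.024,True);print('handle dir yaw',np.degrees(np.arctan2(q[1],q[0])))
print('tip',onz(w8,*r[-1,:2],.019,True),'front',onz(w8,314.5,191,.034,True),'back',onz(w8,314.5,75.5,.034,True))
w=snap('wrist','w9');s=read_state();print(s['tool_pos'],s['orientation'],s['t'])
# project expected marks: dark spots
g=cv2.cvtColor(w['image'],cv2.COLOR_RGB2GRAY)
T=w['T']
for n,p in(('perch',[.414,-.199,.018]),('hingem',[.494,-.147,.018]),('hole',[.49,-.197,.018])):
    d=T[:3,:3].T@(np.array(p)-T[:3,3]);th=np.arctan2(np.hypot(d[0],d[1]),d[2]);e=d[:2]/np.hypot(d[0],d[1])*th*w['fx'];print(n,e+[w['cx'],w['cy']])
```

```text
jn [314.5 205.   14. ] end [315.5 322.    2. ]
handle dir yaw 93.73307770621743
tip [0.48012769 0.05342034 0.019     ] front [0.47255892 0.16525389 0.034     ] back [0.46726047 0.24730323 0.034     ]
[ 0.45084269 -0.21860567  0.21300793] [-2.14746278e+00 -2.28911558e+00  4.49921563e-04] 14.5
perch [282.36713399 194.61593857]
hingem [372.3336818 144.7137545]
hole [363.67064432 197.66948662]
```

View pics/w9.png

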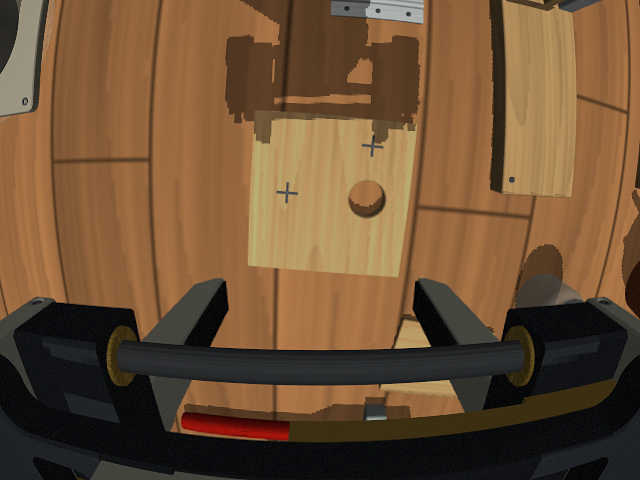

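Perch cross at about (287,192), hinge cross (372,146), hole centre (366,199). I'll refine these with a dark-line mask in both views.

```bash
cat >> h.py <<'E'
def mark(c,u,v,r):
    "centre of a dark cross: black-hat weighted centroid"
    g=cv2.cvtColor(c['image'],cv2.COLOR_RGB2GRAY)[v-r:v+r+1,u-r:u+r+1]
    b=cv2.morphologyEx(g,cv2.MORPH_BLACKHAT,np.ones((2*(r//2)+1,)*2,'u1')).astype(float); b[b<.35*b.max()]=0
    y,x=np.mgrid[:b.shape[0],:b.shape[1]]; return u-r+(x*b).sum()/b.sum(),v-r+(y*b).sum()/b.sum()
E
python3 - <<'E'
from h import *
w=load('w9');t=load('top1')
P={}
for n,a,b in(('perch',(287,192),(388,286)),('hingem',(372,146),(367,256))):
    ma=mark(w,*a,13);mb=mark(t,*b,5);p,g=cross(ray(w,*ma,True),ray(t,*mb))
    pw=onz(w,*ma,.018,True);P[n]=pw
    print(n,np.round(ma,1),np.round(mb,1),'2view',p.round(4),g.round(4),'wrist',pw.round(4),'top',onz(t,*mb,.018).round(4))
d=P['hingem']-P['perch'];print(np.linalg.norm(d),np.hypot(75,50))
E
```

```text
perch [286.5 192.3] [386.4 284.9] 2view [ 0.4172 -0.1964  0.0141] 0.0016 wrist [ 0.4178 -0.1966  0.018 ] top [ 0.4167 -0.1952  0.018 ]
hingem [372.9 145. ] [366.9 256.1] 2view [ 0.4936 -0.147   0.0209] 0.001 wrist [ 0.4945 -0.1472  0.018 ] top [ 0.4935 -0.1469  0.018 ]
0.09119957639661608 90.13878188659973
```

Call:
arm_command --pt "0.25 0.03 0.05 0 0 0" --pt "0.5 0.06 0.1 0 0 0" --pt "0.75 0.09 0.15 0 0 0" --pt "1.0 0.11 0.2 0 0 0" --pt "1.0 0.11 0.2 0 0 0"

```text
t: 15.12
tool_pos: [0.459, -0.0136, 0.173]
orientation: [-2.139, -2.297, 0.001]
force: [-0.7, -1.4, 0.2]
opening: 0.0929
gripper_force: 0.0
```

Call:
arm_command --pt "0.25 0.03 0.02 0 0 0" --pt "0.5 0.06 0.05 0 0 0" --pt "0.75 0.09 0.08 0 0 0" --pt "1.0 0.11 0.1 0 0 0" --pt "1.0 0.11 0.1 0 0 0"

```text
t: 15.75
tool_pos: [0.4685, 0.1858, 0.154]
orientation: [-2.142, -2.297, 0.001]
force: [-0.6, -0.8, -0.1]
opening: 0.0929
gripper_force: 0.0
```

Run:
```python
from h import *
w=snap('wrist','w10');s=read_state();print(s['tool_pos'],s['orientation'],s['t'])
hs=cv2.cvtColor(w['image'],cv2.COLOR_RGB2HSV)
r=shank(w,290,350,200,345);print(r[::12].round(1).tolist())
# bolster front junction
i=np.where((r[:-1,2]>17)&(r[1:,2]<=17))[0];print('jn',r[i].tolist())
for j in i: print(onz(w,r[j,0],r[j,1]+.5,.024,True).round(4))
print(inc([.470,.2065,.027],s['orientation']))
```

```text
[0.46877583 0.18411897 0.15417209] [-2.14385303e+00 -2.29601395e+00  1.79857257e-03] 15.8
[[323.5, 267.0, 22.0], [323.0, 279.0, 13.0], [323.0, 291.0, 13.0], [323.5, 303.0, 12.0], [323.0, 315.0, 11.0], [323.0, 327.0, 11.0], [323.0, 339.0, 11.0]]
jn [[323.5, 276.0, 22.0]]
[0.4739 0.1526 0.024 ]
(array([0.1116, 0.0144, 0.6358]), array([0., 0., 0.]))
```

Call:
arm_command --pt "0.107 0.014 0.15 0 0 0" --pt "0.107 0.014 0.3 0 0 0" --pt "0.107 0.014 0.45 0 0 0" --pt "0.107 0.014 0.58 0 0 0" --pt "0.107 0.014 0.63 0 0 0"

```text
t: 16.42
tool_pos: [0.4698, 0.203, 0.027]
orientation: [-2.148, -2.291, 0.004]
force: [-1.2, 0.1, 0.4]
opening: 0.0928
gripper_force: 0.0
```

Call:
arm_command --pt "0 0 0 0 0 0" --pt "0 0 0 0 0 0" --pt "0 0 0 0 0 0" --pt "0 0 0 0 0 0" --pt "0 0 0 0 0 0" --fingers 1 --force 60

```text
t: 17.05
tool_pos: [0.4709, 0.205, 0.029]
orientation: [2.147, 2.293, 0.001]
force: [0.3, -0.5, 0.1]
opening: 0.0476
gripper_force: 0.0
```

Call:
arm_command --pt "0 0 0 0 0 0" --pt "0 0 0 0 0 0" --pt "0 0 0 0 0 0" --pt "0 0 0 0 0 0" --pt "0 0 0 0 0 0"

```text
t: 17.68
tool_pos: [0.4707, 0.2049, 0.0286]
orientation: [-2.148, -2.293, 0.0]
force: [-0.9, -0.7, 0.6]
opening: 0.0277
gripper_force: 60.0
```

Run:
```python
from h import *
s=read_state();print(s['tool_pos'],s['force'],R.from_rotvec(s['orientation']).as_matrix().round(3).tolist())
w=snap('wrist','w11');h=cv2.cvtColor(w['image'],cv2.COLOR_RGB2HSV)
m=(h[:,:,0]<17)&(h[:,:,1]>150)&(h[:,:,2]>30)
# back edge of the handle: dark-brown run in the middle column
for u in(312,320,328): print(u,h[0:120:6,u].tolist())
```

```text
[0.47065966 0.2048605  0.02857556] [-0.87480759 -0.67885165  0.62171335] [[-0.065, 0.998, -0.0], [0.998, 0.065, 0.0], [0.0, -0.0, -1.0]]
312 [[13, 144, 135], [14, 143, 136], [14, 145, 134], [14, 145, 135], [14, 145, 134], [14, 144, 135], [14, 142, 138], [13, 145, 137], [13, 143, 136], [13, 144, 136], [13, 147, 139], [14, 145, 137], [13, 144, 138], [13, 141, 141], [14, 144, 138], [14, 145, 139], [14, 139, 139], [14, 145, 139], [13, 142, 140], [14, 132, 106]]
320 [[14, 146, 136], [14, 143, 137], [14, 147, 135], [14, 147, 137], [14, 147, 137], [14, 145, 139], [14, 146, 138], [13, 142, 142], [14, 148, 140], [13, 143, 139], [14, 144, 140], [14, 145, 141], [14, 148, 140], [14, 149, 139], [13, 143, 141], [14, 145, 141], [13, 140, 142], [14, 145, 141], [14, 144, 142], [13, 142, 144]]
328 [[13, 145, 139], [14, 141, 139], [14, 142, 140], [14, 142, 138], [14, 143, 139], [14, 146, 140], [13, 144, 140], [14, 147, 139], [14, 146, 140], [14, 147, 139], [14, 144, 140], [14, 144, 142], [13, 142, 142], [14, 149, 139], [14, 144, 140], [14, 141, 143], [14, 141, 141], [14, 148, 141], [14, 145, 141], [14, 146, 140]]
```

Call:
arm_command --pt "0 0 -0.05 0 0 0" --pt "0 0 -0.15 0 0 0" --pt "0 0 -0.3 0 0 0" --pt "0 0 -0.5 0 0 0" --pt "0 0 -0.6 0 0 0"

```text
t: 18.35
tool_pos: [0.4719, 0.2051, 0.1519]
orientation: [2.146, 2.291, 0.005]
force: [0.1, -0.6, -1.8]
opening: 0.0275
gripper_force: 60.0
```

```bash
cat >> h.py <<'E'
TIP=np.array([-.1524,-.0006,.0096]); YAW=np.radians(93.73)
PERCH=np.array([.4173,-.1962,.018]); HINGE=np.array([.4942,-.1471,.018])
def goal(p,deg):
    x=np.array([np.cos(YAW),np.sin(YAW),0]);z=np.array([0,0,-1.]);M=R.from_matrix(np.c_[x,np.cross(z,x),z])*R.from_rotvec([0,np.radians(deg),0])
    return np.asarray(p)-M.apply(TIP),M.as_rotvec()
def tipnow():
    s=read_state(); return s['tool_pos']+R.from_rotvec(s['orientation']).apply(TIP)
E
python3 - <<'E'
from h import *
s=read_state();print(s['tool_pos'],s['force'],s['opening'],s['gripper_force'],tipnow())
g=goal(PERCH+[0,0,.04],30);print(g,inc(*g))
E
```

```text
[0.47194018 0.20512941 0.15185461] [ 0.13256373 -0.56600323 -1.79463381] 0.02754091879640512 59.99877870082855 [0.4813166  0.05302492 0.14212912]
(array([ 0.40962491, -0.06924811,  0.14251384]), array([-1.85722735, -1.98224792, -0.49764257])) (array([-1.3487, -0.4006,  0.0442]), array([0.0011, 0.1664, 0.0004]))
```

Call:
arm_command --pt "-0.15 -0.045 -0.02 0 0 0" --pt "-0.3 -0.09 -0.04 0 0 0" --pt "-0.45 -0.135 -0.06 0 0 0" --pt "-0.6 -0.18 -0.08 0 0 0" --pt "-0.75 -0.225 -0.1 0 0 0"

```text
t: 18.98
tool_pos: [0.4354, 0.0512, 0.1693]
orientation: [2.147, 2.293, 0.001]
force: [-0.0, -0.1, -1.5]
opening: 0.0275
gripper_force: 60.0
```

Call:
arm_command --pt "-0.12 -0.035 0.03 0 0.035 0" --pt "-0.24 -0.07 0.06 0 0.07 0" --pt "-0.36 -0.105 0.09 0 0.11 0" --pt "-0.48 -0.14 0.12 0 0.14 0" --pt "-0.58 -0.17 0.14 0 0.1667 0"

```text
t: 19.6
tool_pos: [0.4092, -0.0673, 0.1412]
orientation: [-1.857, -1.981, -0.501]
force: [0.3, 0.3, -1.1]
opening: 0.028
gripper_force: 60.0
```

Run:
```python
from h import *
b=snap('side','s12');t=snap('top','t12')
s=read_state();print(s['tool_pos'],s['q'],s['force'],s['gripper_force'],'tip',tipnow(),'t',s['t'])
print(inc(*goal(PERCH+[0,0,.008],30)))
# independent look: what changed around the expected tip in the side and top pictures
for n,c,o in(('side',b,load('side1')),('top',t,load('top1'))):
    u,v=proj(c,tipnow());M=s['tool_pos']+R.from_rotvec(s['orientation']).apply(TIP+[.03,0,0]);u2,v2=proj(c,M)
    d=np.abs(c['image'].astype(int)-o['image']).sum(2)>60
    U,V=int(u),int(v);print(n,(u,v),'30mm back',(u2,v2));print('\n'.join(''.join('#' if a else '.' for a in q) for q in d[V-14:V+10,U-20:U+20]))
```

```text
[ 0.40855516 -0.06822817  0.13980196] [-0.63813856 -0.05120321  1.95020782  0.39323663  1.59898688 -0.75943818] [ 0.15361375  0.0820908  -1.06420817] 59.99839782714844 tip [ 0.41558439 -0.19503413  0.0550133 ] t 19.7
(array([-0.0782,  0.0053,  0.1239]), array([ 0.0001, -0.0007, -0.0013]))
side (np.float64(397.84327442946835), np.float64(239.74552911128458)) 30mm back (np.float64(393.4380874697183), np.float64(240.04789840146933))
......#########...........#############.
......#########..........##############.
.....#########...........#############..
.....#########...........############...
....#########..........................#
....#########..........................#
....########...........................#
...#########...........................#
...########............................#
...########...........................#.
#..##.####............................#.
#.####.###............................#.
..########............................#.
.#####.###########...................##.
.#####.##############................##.
####################.................##.
##########
[... 744 characters left out ...]
###
########################################
########################################
########################################
########################################
########################################
########################################
#######################################.
#######################################.
######################################..
#####################################...
####################################....
####################################....
###################################....#
##################################....##
##################################....##
#################################....###
################################....####
```

The side-view difference ends at about (398,240), matching the predicted tip pixel (397.8,239.7). I'll descend to 8 mm above the mark, then creep down.

Call:
arm_command --pt "-0.016 0.001 0.025 0 0 0" --pt "-0.032 0.002 0.05 0 0 0" --pt "-0.048 0.003 0.075 0 0 0" --pt "-0.064 0.004 0.1 0 0 0" --pt "-0.078 0.005 0.124 0 0 0"

```text
t: 20.32
tool_pos: [0.4104, -0.0665, 0.111]
orientation: [-1.856, -1.983, -0.497]
force: [0.0, -0.0, -1.6]
opening: 0.0273
gripper_force: 60.0
```

Call:
arm_command --pt "0 0 0 0 0 0" --pt "0 0 0 0 0 0" --pt "0 0 0 0 0 0" --pt "0 0 0 0 0 0" --pt "0 0 0 0 0 0"

```text
t: 20.95
tool_pos: [0.4105, -0.0669, 0.1115]
orientation: [-1.857, -1.983, -0.498]
force: [-0.7, -0.1, -1.2]
opening: 0.0275
gripper_force: 60.0
```

Run:
```python
from h import *
s=read_state();print(s['force'],'tip',tipnow(),s['t'])
print(inc(*goal(PERCH+[0,0,.003],30)), 'down 1mm:',R.from_rotvec(s['orientation']).inv().apply([0,0,-.001])/.2)
```

```text
[-0.70528231 -0.10346901 -1.16299649] tip [ 0.41817449 -0.19383004  0.02694277] 20.95
(array([-0.0249, -0.005 ,  0.0199]), array([0.    , 0.    , 0.0001])) down 1mm: [-2.49980409e-03 -9.37215839e-07  4.33024002e-03]
```

Call:
arm_command --pt "-0.005 -0.001 0.004 0 0 0" --pt "-0.01 -0.002 0.008 0 0 0" --pt "-0.015 -0.003 0.012 0 0 0" --pt "-0.02 -0.004 0.016 0 0 0" --pt "-0.025 -0.005 0.02 0 0 0"

```text
t: 21.58
tool_pos: [0.4095, -0.0692, 0.1053]
orientation: [-1.857, -1.982, -0.498]
force: [0.3, 0.0, -1.2]
opening: 0.0271
gripper_force: 60.0
```

Call:
arm_command --pt "-0.001 0 0.0015 0 0 0" --pt "-0.002 0 0.003 0 0 0" --pt "-0.003 0 0.0045 0 0 0" --pt "-0.004 0 0.006 0 0 0" --pt "-0.004 0 0.006 0 0 0"

```text
t: 22.2
tool_pos: [0.4095, -0.0693, 0.1039]
orientation: [-1.857, -1.982, -0.498]
force: [1.2, -0.1, -1.6]
opening: 0.0271
gripper_force: 60.0
```

Run:
```python
from h import *
s=read_state();print(s['force'],s['wrist_torque'],'tip',tipnow(),s['t'])
```

```text
[ 1.23505354 -0.08943675 -1.59624959] [-0.39563806 -0.07467562  0.00101921] tip [ 0.41724202 -0.1962031   0.01939608] 22.2
```

Call:
arm_command --pt "-0.001 0 0.0015 0 0 0" --pt "-0.002 0 0.003 0 0 0" --pt "-0.003 0 0.0045 0 0 0" --pt "-0.0035 0 0.006 0 0 0" --pt "-0.0035 0 0.006 0 0 0"

```text
t: 22.82
tool_pos: [0.4096, -0.0693, 0.1027]
orientation: [-1.857, -1.982, -0.498]
force: [-0.3, 0.9, -1.0]
opening: 0.0279
gripper_force: 60.0
```

Run:
```python
from h import *
s=read_state();print(s['force'],s['wrist_torque'],'tip',tipnow(),s['t'])
```

```text
[-0.26838272  0.86069422 -1.03666998] [-0.26142424 -0.05530524  0.02200969] tip [ 0.41734445 -0.19621239  0.01812178] 22.825
```

Call:
arm_command --pt "-0.001 0 0.0015 0 0 0" --pt "-0.002 0 0.003 0 0 0" --pt "-0.003 0 0.0045 0 0 0" --pt "-0.0035 0 0.006 0 0 0" --pt "-0.0035 0 0.006 0 0 0"

```text
t: 23.45
tool_pos: [0.4097, -0.0691, 0.1014]
orientation: [-1.857, -1.982, -0.498]
force: [-0.5, 3.5, 4.6]
opening: 0.0277
gripper_force: 60.0
```

Run:
```python
from h import *
s=read_state();print(s['force'],s['wrist_torque'],'tip',tipnow(),s['t'])
```

```text
[-0.47179889  3.53011592  4.62136894] [0.17485881 0.01270855 0.00498777] tip [ 0.41742644 -0.19603168  0.01684268] 23.45
```

Call:
arm_command --pt "0 0 0 0 0 0" --pt "0 0 0 0 0 0" --pt "0 0 0 0 0 0" --pt "0 0 0 0 0 0" --pt "0 0 0 0 0 0"

```text
t: 24.08
tool_pos: [0.4097, -0.0691, 0.1014]
orientation: [-1.857, -1.983, -0.498]
force: [0.1, 4.3, 5.8]
opening: 0.0274
gripper_force: 60.0
```

Run:
```python
from h import *
b=snap('side','s13');s=read_state();print(s['force'],s['wrist_torque'],'tip',tipnow(),s['t'])
o=load('side1');d=np.abs(b['image'].astype(int)-o['image']).sum(2)>60
u,v=proj(b,tipnow());um=proj(b,PERCH);U,V=int(u),int(v);print((u,v),'mark',um);print('\n'.join(''.join('#' if a else '.' for a in q) for q in d[V-6:V+8,U-20:U+20]))
print('up40mm',R.from_rotvec(s['orientation']).inv().apply([0,0,.04])/.2)
```

```text
[-1.58879269  4.01291248  5.37783851] [ 0.12004675  0.00979654 -0.02925343] tip [ 0.41743115 -0.19605763  0.01684793] 24.125
(np.float64(396.4181840332522), np.float64(248.72499343953282)) mark (np.float64(396.5138416602053), np.float64(248.4438760754163))
....#########........................##.
....########.........................##.
############.........................##.
###########.........................###.
###########.........................##..
##############.....#................##..
####################................##..
####################....................
####################....................
###################.....................
########......####......................
########.....####.......................
#######.....####...................#....
#######....####....................##...
up40mm [ 1.00068171e-01  5.87231530e-05 -1.73165695e-01]
```

Contact at about 6–7 N, and the picture puts the tip on the perch mark. Now I lift and go to the hinge mark.

Call:
arm_command --pt "0.01 0 -0.017 0 0 0" --pt "0.03 0 -0.052 0 0 0" --pt "0.06 0 -0.104 0 0 0" --pt "0.09 0 -0.156 0 0 0" --pt "0.1 0 -0.173 0 0 0"

```text
t: 24.75
tool_pos: [0.4102, -0.0697, 0.1424]
orientation: [-1.858, -1.984, -0.498]
force: [0.9, 0.5, -1.3]
opening: 0.0276
gripper_force: 60.0
```

Run:
```python
from h import *
s=read_state();print(s['force'],'tip',tipnow(),s['t'])
print(inc(*goal(HINGE+[0,0,.03],30)),inc(*goal(HINGE+[0,0,.006],30)))
```

```text
[ 0.90214945  0.54486062 -1.28101166] tip [ 0.41801917 -0.19678542  0.05805938] 24.75
(array([0.1678, 0.3971, 0.1545]), array([0.0004, 0.0004, 0.0003])) (array([0.1079, 0.3969, 0.2585]), array([0.0004, 0.0004, 0.0003]))
```

Call:
arm_command --pt "0.05 0.12 0.05 0 0 0" --pt "0.11 0.26 0.1 0 0 0" --pt "0.168 0.397 0.154 0 0 0" --pt "0.14 0.397 0.2 0 0 0" --pt "0.113 0.397 0.25 0 0 0"

```text
t: 25.38
tool_pos: [0.4853, -0.0197, 0.1083]
orientation: [-1.856, -1.983, -0.497]
force: [-0.0, -1.4, -0.8]
opening: 0.028
gripper_force: 60.0
```

Call:
arm_command --pt "0 0 0 0 0 0" --pt "0 0 0 0 0 0" --pt "0 0 0 0 0 0" --pt "0 0 0 0 0 0" --pt "0 0 0 0 0 0"

```text
t: 26.0
tool_pos: [0.486, -0.0197, 0.1094]
orientation: [-1.857, -1.983, -0.498]
force: [-0.7, -0.8, -1.1]
opening: 0.0276
gripper_force: 60.0
```

Run:
```python
from h import *
s=read_state();print(s['force'],'tip',tipnow(),s['t'])
print(inc(*goal(HINGE+[0,0,.001],30)))
```

```text
[-0.74268886 -0.7521648  -1.09987439] tip [ 0.49373084 -0.14668116  0.02488133] 26.0
(array([-0.0167,  0.0025,  0.0243]), array([0.0001, 0.    , 0.0001]))
```

Call:
arm_command --pt "-0.004 0.001 0.006 0 0 0" --pt "-0.008 0.002 0.012 0 0 0" --pt "-0.013 0.0025 0.018 0 0 0" --pt "-0.0167 0.0025 0.024 0 0 0" --pt "-0.0167 0.0025 0.024 0 0 0"

```text
t: 26.62
tool_pos: [0.4863, -0.02, 0.1032]
orientation: [-1.857, -1.982, -0.498]
force: [-0.3, 0.8, -1.0]
opening: 0.0278
gripper_force: 60.0
```

Call:
arm_command --pt "-0.001 0 0.0015 0 0 0" --pt "-0.002 0 0.003 0 0 0" --pt "-0.003 0 0.0045 0 0 0" --pt "-0.0035 0 0.006 0 0 0" --pt "-0.0035 0 0.006 0 0 0"

```text
t: 27.25
tool_pos: [0.4865, -0.02, 0.1021]
orientation: [-1.857, -1.983, -0.498]
force: [-0.6, 2.2, 2.5]
opening: 0.0278
gripper_force: 60.0
```

Run:
```python
from h import *
s=read_state();print(s['force'],s['wrist_torque'],'tip',tipnow(),s['t'])
```

```text
[-0.59195284  2.24642797  2.50690613] [-0.14163175 -0.03759715 -0.01313202] tip [ 0.49425709 -0.14689566  0.01758838] 27.25
```

Contact is about 4 N. I'll hold it with a small extra press and check the side view.

Call:
arm_command --pt "-0.001 0 0.002 0 0 0" --pt "-0.001 0 0.002 0 0 0" --pt "-0.001 0 0.002 0 0 0" --pt "-0.001 0 0.002 0 0 0" --pt "-0.001 0 0.002 0 0 0"

```text
t: 27.88
tool_pos: [0.4865, -0.02, 0.1016]
orientation: [-1.857, -1.982, -0.498]
force: [0.4, 3.9, 4.3]
opening: 0.0275
gripper_force: 60.0
```

Run:
```python
from h import *
b=snap('side','s14');s=read_state();print(s['force'],s['wrist_torque'],'tip',tipnow(),s['t'])
o=load('side1');d=np.abs(b['image'].astype(int)-o['image']).sum(2)>60
u,v=proj(b,tipnow());um=proj(b,HINGE);U,V=int(u),int(v);print((u,v),'mark',um,mark(o,int(um[0]),int(um[1]),6));print('\n'.join(''.join('#' if a else '.' for a in q) for q in d[V-6:V+8,U-20:U+20]))
```

```text
[-0.15096133  3.28373663  4.29445496] [ 0.13090991 -0.01663973  0.02834547] tip [ 0.49418756 -0.14692039  0.01701892] 27.925
(np.float64(367.5250249576325), np.float64(244.87215516861326)) mark (np.float64(367.5753580678037), np.float64(244.6073399129704)) (np.float64(364.01666666666665), np.float64(247.76833333333335))
.########...............................
.########...............................
.#######................................
########................................
########................................
######...#.#####........................
####.##..###########....................
#######...###########...................
#######.....########....................
######.......######.....................
######..........##......................
######..................................
#####...................................
####....................................
```

Run:
```python
from h import *
o=load('side1');g=cv2.cvtColor(o['image'],cv2.COLOR_RGB2GRAY)
for n,p in(('perch',PERCH),('hinge',HINGE)):
    u,v=map(round,proj(o,p));print(n,proj(o,p),u,v)
    for k in range(v-8,v+9):print(k,*['%3d'%x for x in g[k,u-10:u+11]])
```

```text
perch (np.float64(396.5138416602053), np.float64(248.4438760754163)) 397 248
240 167 168 168 169 169 171 169 167 165 168 168 169 170 168 169 171 171 168 167 168 166
241 169 169 171 173 170 167 166 165 167 169 168 171 169 171 168 168 166 165 165 165 166
242 170 170 170 168 167 166 166 167 169 168 170 169 171 169 167 167 164 165 165 167 168
243 170 169 168 167 164 167 167 169 170 169 168 170 167 166 165 163 164 164 165 168 167
244 169 168 166 166 167 168 168 169 169 170 168 166 165 161 164 162 163 165 166 169 167
245 164 164 166 166 169 168 167 168 169 168 165 166 164 162 163 164 164 165 168 168 170
246 165 163 167 168 165 168 168 168 167 167 165 166 167 165 163 165 166 167 167 170 174
247 167 167 167 167 168 169 166 151 134 147 140 144 171 170 164 166 166 170 171 174 173
248 166 166 166 168 167 169 168 164 156 121 127 149 172 170 167 166 171 172 173 174 175
249 165 166 166 167 168 170 169 153 121 127 157 140 132 165 169 170 172 174 176 175 177
250 167 166 165 172 172 174 170 168 157 166 172 163 159 171 172 175 174 176 178 178 181
251 167 169 171 172 173 171 170 170 172 170 169 169 169
[... 1345 characters left out ...]
  92 114 143 168 166 165 168 165 146 162 164 153 147 165 167 169 173 174 173 168 166
247  86  88 104 131 153 167 173 170 163 164 164 166 162 170 169 171 172 171 169 165 162
248  85  87  85  95 115 149 170 169 167 164 165 165 169 169 173 172 171 170 166 165 160
249  89  85  90  90  93 104 125 155 166 165 169 168 170 170 171 173 171 167 162 161 165
250  90  88  92  89  87  87  88 110 130 156 171 173 171 170 172 174 165 163 162 165 167
251 103  94  89  87  84  88  83  86  95 118 149 171 174 174 171 165 160 161 162 167 164
252 138 130  95  87  84  86  87  89  90  93 107 138 164 174 168 162 162 165 164 163 164
253 145 145 130  93  90  83  88  92  89  88  93 101 118 147 164 167 165 164 165 163 166
```

Both crosses in the side view, (396.5,248.2) and (368,244.3), sit where the tip touched, so both touches are good. Now I lift and bring the awl back to the mat.

Call:
arm_command --pt "0.015 0 -0.026 0 0 0" --pt "0.045 0 -0.078 0 0 0" --pt "0.08 0 -0.14 0 0 0" --pt "0.12 0 -0.21 0 0 0" --pt "0.16 0 -0.28 0 0 0"

```text
t: 28.55
tool_pos: [0.4866, -0.0205, 0.1675]
orientation: [-1.857, -1.983, -0.498]
force: [0.0, -1.0, -2.2]
opening: 0.0273
gripper_force: 60.0
```

Call:
arm_command --pt "0 0 0 0 -0.04 0" --pt "0 0 0 0 -0.08 0" --pt "0 0 0 0 -0.12 0" --pt "0 0 0 0 -0.1667 0" --pt "0 0 0 0 -0.1667 0"

```text
t: 29.18
tool_pos: [0.4867, -0.0183, 0.1673]
orientation: [2.142, 2.296, 0.002]
force: [-0.3, 1.0, -1.7]
opening: 0.0275
gripper_force: 60.0
```

Run:
```python
from h import *
s=read_state();print(s['tool_pos'],s['force'],'tip',tipnow(),s['t'],s['q'])
x=np.array([np.cos(YAW),np.sin(YAW),0]);z=np.array([0,0,-1.]);rv=R.from_matrix(np.c_[x,np.cross(z,x),z]).as_rotvec()
print(inc([.4707,.2049,.06],rv))
```

```text
[ 0.48668162 -0.01825035  0.1672945 ] [-0.33645452  1.00976333 -1.7175064 ] tip [ 0.49665294 -0.17032801  0.15774266] 29.175 [-1.42844813e-01 -1.36716685e-01  1.88400024e+00  5.46745539e-05
  1.39252619e+00 -2.12154707e-01]
(array([ 1.1188, -0.0034,  0.5361]), array([0.0006, 0.0001, 0.0013]))
```

Call:
arm_command --pt "0.25 0 0 0 0 0" --pt "0.5 0 0 0 0 0" --pt "0.75 0 0 0 0 0" --pt "0.95 0 0 0 0 0" --pt "1.0 0 0 0 0 0"

```text
t: 29.8
tool_pos: [0.473, 0.1807, 0.1661]
orientation: [-2.144, -2.292, -0.001]
force: [0.6, -1.3, -1.8]
opening: 0.0277
gripper_force: 60.0
```

Call:
arm_command --pt "0.06 0 0.1 0 0 0" --pt "0.12 0 0.25 0 0 0" --pt "0.12 0 0.4 0 0 0" --pt "0.12 0 0.5 0 0 0" --pt "0.12 0 0.54 0 0 0"

```text
t: 30.42
tool_pos: [0.4711, 0.2017, 0.0565]
orientation: [-2.148, -2.289, 0.004]
force: [-1.1, -0.2, -1.0]
opening: 0.0279
gripper_force: 60.0
```

Call:
arm_command --pt "0 0 0.03 0 0 0" --pt "0 0 0.06 0 0 0" --pt "0 0 0.09 0 0 0" --pt "0 0 0.115 0 0 0" --pt "0 0 0.135 0 0 0"

```text
t: 31.05
tool_pos: [0.4717, 0.2033, 0.0307]
orientation: [-2.147, -2.293, 0.0]
force: [0.2, 0.6, -1.2]
opening: 0.0274
gripper_force: 60.0
```

Call:
arm_command --pt "0 0 0.002 0 0 0" --pt "0 0 0.004 0 0 0" --pt "0 0 0.006 0 0 0" --pt "0 0 0.008 0 0 0" --pt "0 0 0.009 0 0 0"

```text
t: 31.68
tool_pos: [0.4719, 0.2032, 0.0293]
orientation: [2.148, 2.293, 0.0]
force: [-0.3, 0.2, -1.2]
opening: 0.0276
gripper_force: 60.0
```

Call:
arm_command --pt "0 0 0 0 0 0" --pt "0 0 0 0 0 0" --pt "0 0 0 0 0 0" --pt "0 0 0 0 0 0" --pt "0 0 0 0 0 0" --fingers -0.6

```text
t: 32.3
tool_pos: [0.4718, 0.2032, 0.0292]
orientation: [-2.148, -2.293, -0.0]
force: [-0.1, -0.3, -0.5]
opening: 0.0723
gripper_force: 0.0
```

Call:
arm_command --pt "0 0 -0.02 0 0 0" --pt "0 0 -0.1 0 0 0" --pt "0 0 -0.3 0 0 0" --pt "0 0 -0.5 0 0 0" --pt "0 0 -0.6 0 0 0"

```text
t: 32.92
tool_pos: [0.4733, 0.2037, 0.1534]
orientation: [2.146, 2.291, 0.007]
force: [-0.5, 0.8, -0.3]
opening: 0.0745
gripper_force: 0.0
```

Run:
```python
from h import *
w=snap('wrist','w15');s=read_state();print(s['tool_pos'],s['force'],s['t'])
r=shank(w,290,350,200,345);i=np.where((r[:-1,2]>17)&(r[1:,2]<=17))[0]
for j in i: print(r[j],onz(w,r[j,0],r[j,1]+.5,.024,True).round(4))
b=r[-40:];print(onz(w,*b[0,:2],.024,True),onz(w,*b[-1,:2],.024,True))
```

```text
[0.47434828 0.20404735 0.15558508] [1.50930576 0.62349881 1.91146591] 32.975
[316.65 300.    20.  ] [0.4751 0.1494 0.024 ]
[0.47609196 0.14538274 0.024     ] [0.47803929 0.10755063 0.024     ]
```

```bash
python3 -c "
from plant import *
print(close_job())"
```

```text
the job is handed in; nothing more can be done
None
```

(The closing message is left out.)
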